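# Slide the die shuttle past its spring catch and under the press

## Task

The die shuttle of the blue bench press has to go in under the ram, but the yellow spring catch stands up in the way of its red bar. With the fingertips, press the yellow plate down, hold it down and push the shuttle by its red bar past the catch, fully home to its end stop; then let go, so that the catch springs up behind the bar and locks it. Do not force the shuttle against the raised catch, do not lift anything, let the blue pad ride along in its place on the die, and leave the other things on the bench where they are.

Things in the scene. Friction and masses are not known exactly. Their poses are not given: they have to be found in the camera images.
- press: Blue arbor press fixed to its grey die slide; stands elsewhere each time. Origin on the table under the middle of the catch's nose; x across the slide away from the robot, y along it, z up. The shuttle goes home towards -y. Bed 140 wide (x -70 to 70), y -205 to 140, floor 24 above the table; steel rails on both sides, tops 38 above the table, 107 apart; end stop face at y -190 (all mm).
- ram_foot (a point): Underside of the press's ram, 120 mm above the table, 38 mm across, over x 0, y -140 mm of the press. The press's head is 60 mm wide along y (press y -170 to -110), reaches from x -38 to 150 mm and stands from 215 to 312 mm above the table, with a round boss out to y -95 mm; its column is at x 88 to 162 mm, its lever on the -y side.
- catch_plate (a joint): Spring catch, travel in m: 0 = sprung up, 0.011 = pressed right down. It takes about 4 N to start and 9 N fully down, and springs up when let go. At 0 its nose blocks the shuttle's red bar; from about 0.0075 on the bar can pass over the nose.
- catch_pad (a point): Point on top of the catch's flat yellow ribbed thumb plate, at press x 5, y 25 mm; 33 mm above the table when up, 22 mm fully down. The plate is 60 mm wide (press x -25 to 35) and 110 mm long (press y -30 to 80), in a slot of the slide's floor; pressing it anywhere pushes the whole catch straight down. The shuttle and its red bar pass above it.
- catch_nose (a point): Middle of the top of the catch's nose, a yellow block on the robot-side edge of the thumb plate, one part with it: 12 mm wide (press x -37 to -25), 14 mm long (press y -7 to 7), 10 mm higher than the plate; top 43 mm above the table when up, 32 mm fully down.
- shuttle: Aluminium die shuttle, about 0.65 kg, sliding in the slide under keeper strips. 116 wide, 180 long, 32 high; origin at the centre of its underside, axes as the press's. Deck with black die at its -y half, an open window, and at its +y end a red cross bar between the runners. Origin at press y -71 when the bar meets the raised nose, -100 fully home; starts 4 to 41 short of the nose (mm).
- bar_face (a point): Centre of the outer (+y) face of the shuttle's red bar, the face to push towards -y. The bar is 80 mm wide, 12 mm thick along y, from 36 to 56 mm above the table; this point is 46 mm up. In the press's frame it is at y 19 mm when the bar meets the raised nose, at -10 mm fully home.
- nest (a point): The blue pad's place: centre of the copper blank's top on the shuttle's die, between four locating pins, 63.5 mm above the table, 130 mm from the bar's outer face.
- puck: Blue forming pad, a loose cylinder 40 mm across and 26 mm high, standing on the copper blank between the pins; origin at the centre of its underside. It rides along.
- hammer: Bystander: hammer lying on the table on the robot's side of the slide, 250 mm long, handle to its -x; origin in the middle of its underside.
- dapping_block: Bystander: brass cube with round cups, 50 mm; origin under its centre.
- punch_stand: Bystander: dark wooden block 60 x 100 mm with upright steel punches, 85 mm high in all; origin under its centre.
- flux_jar: Bystander: jar with white cap, 56 mm across, 70 mm high; origin under its centre.
- mug: Bystander: blue mug, 80 mm across, 90 mm high, handle at its +y; origin under its centre.
- blank_tray: Bystander: wooden tray of metal blanks, 90 x 130 x 22 mm; origin under its centre.
- bench_block: Bystander: steel block on a rubber base, 75 x 75 x 28 mm; origin under its centre.
There are look-alikes about, which are no part of the job. Several things have the shape of the puck; the one meant has the colours described above.

How it is judged (in metres and radians):
On the way, in this order (a step that is already met when the one before it is completed fails the run):
1. the catch is pressed down while the red bar is still short of its nose (value of joint catch_plate above 0.0075 m and y of bar_face in the frame of press above 0.0165 m), for 0.1 s.
2. the red bar is over the nose, the catch still held down (value of joint catch_plate above 0.006 m and y of bar_face in the frame of press between -0.006 and 0.012 m), for 0.02 s.
At the end, for the whole second after the job is handed in: The shuttle is home and at rest, its red bar wholly past the nose (the bar's outer face between 5.5 and 13 mm to the -y side of the press's origin), the catch has sprung up again behind it (joint under 0.002), and the blue pad stands upright on the die within 8 mm of its place (y of bar_face in the frame of press between -0.013 and -0.0055 m and value of joint catch_plate below 0.002 m and linear speed of shuttle below 0.01 m/s and distance between puck and nest below 0.008 m and angle between puck's own z axis and vertical below 0.15 rad); the robot touches nothing.
It fails at once if the shuttle is lifted or tipped (height (world z) of shuttle above 0.032 m or angle between shuttle's own z axis and vertical above 0.08 rad).
It fails at once if the shuttle is forced against the raised catch (a contact force over 80 N) (contact force between shuttle and press above 80 N and value of joint catch_plate below 0.006 m and y of bar_face in the frame of press above 0.012 m).
It fails at once if the blue pad is lifted or leaves its place on the die (distance between puck and nest above 0.012 m).
It fails at once if a bystander is moved or lifted by more than 15 mm (distance of any of hammer, dapping_block, punch_stand, flux_jar, mug, blank_tray, bench_block from where it was at the start of the episode above 0.015 m).
It also fails if it takes over 32 s, if anything falls off the work surface, if the arm or the gripper's body presses on something with over 40 N, if the wrist force passes 120 N, or if a joint passes its speed limit or range.

## Robot

A 6-joint arm with a two-finger parallel gripper is mounted at the origin on the work surface. World frame = base frame: x ahead of the robot, y to its left, z up, the work surface at z = 0. Lengths are in mm, angles in rad, forces in N, time in s.
With the tool pointing down it reaches from about 350 to 775 mm from the base axis. Payload 7.3 kg.
Tool frame: the origin (TCP) lies at the very end of the fingers, on their centre line; the grasp point (between the pads) lies 19 mm behind it; z points along the fingers, y is the line along which they close (so a half turn about z gives the same grasp; the last joint's range is limited). The gripper opens to 92 mm and grips with 3 to 60 N. Pads are 19 mm wide; open, the fingers measure 130 mm over their backs; the gripper's body (75 mm by 190 mm) begins 47 mm behind the grasp point.
Start: joints at [0.994, 0.342, 1.524, -0, 1.275, -0.146], TCP at [219.227, 477.058, 226.741] pointing down, gripper open.
Joint ranges: [-2.53, 2.53], [-0.77, 2.02], [0.04, 2.7], [-1, 4.14], [0.28, 2.66], [-3.11, 3.11]. Speed limits (rad/s): [2.57, 2.57, 3.14, 3.14, 3.14, 3.14].

## Interface

Orientations are given as [roll, pitch, yaw] about the fixed x, y, z axes, in that order (R = Rz(yaw) Ry(pitch) Rx(roll)).
In Python, from plant import bot gives the robot as it stands.
- The arm moves only by the tool apply_moves, never from a script. Its argument "motion" is text: rows parted by semicolons, each of 4 numbers parted by spaces: the shift along the tool's x, y, z in m, then the turn about the tool's z in degrees. A call has 1 to 8 rows; each row shifts and turns the commanded pose from where the row before left it, along the tool's axes as they then stand; what a row does not reach is not made up. A row lasts 1/8 s, in which the tool goes at most 62.5 mm and 10.7 degrees, less where a joint would pass 70% of its speed; a pose out of reach is approached as far as the arm can. A call with a gripper value outside its range is refused whole. "fingers" is the opening, from -1 (shut) to 1 (fully open), set as the call begins (left out, the last holds). The fingers move at their own pace and stop on an object; the grip force is fixed at half the most. Time passes only in rows, so rows that do not move let the fingers close. It gives the time, the measured TCP pose, the force, the opening and the grip force at its end, in the units of the state.
- bot.get_obs(): the state, without advancing time (a new reading comes with each control period).
- bot.capture(name): name is "scene" or "top" or "wrist"; returns a dict with "img" (384x512x3 uint8, blue, green, red), "range_z" (384x512 float32, mm along the optical axis (not along the pixel's ray), 0 where there is no reading), "fx", "fy", "cx", "cy" (pixels), "D" ([k1, k2, p1, p2, k3] as OpenCV has them; the pictures are not rectified), "world_from_camera" (4x4, takes a point from camera to world coordinates); the wrist camera has in their place "mount" (4x4, takes a point from camera to tool coordinates, whose origin is the TCP and whose axes are the flange's). Camera axes: x right, y down, z forward; pixel columns grow to the right and rows downward; lengths in mm; the calibration is good to about 2 mm. A picture is of the moment at which its call begins: read the wrist's pose just before it.
- bot.close_job(): hands the job in; it is judged then, once.
Trained networks look in a picture, given as the dict that the camera call returned (one of the last four; its "shot" number tells which), for a name from the list of things; names that differ only in an ending like _2 or _b are one class to them, and where a whole thing is asked for, a point or a joint stands for the part that bears it (a point fixed in the world has none). Each returns a list of dicts, best first, with "p" (0 to 1); they miss things now and then, are a little off and sometimes report something else, mostly with a low value. They report only what shows in the picture. A call takes as long as a camera call. They do not tell look-alikes from the thing itself.
- bot.cut_out(picture, thing): "pixels" (384x512 bool, what is visible of it) and "point" ([column, row] in pixels, amid what is visible of it).
The state is a dict: "time": time; "joint_positions": joint angles; "dq": joint speeds; "tau": joint torques, N m; "tool_pos": TCP position; "tcp_rot": TCP orientation; "contact_force": force on the tool from outside, world axes, zero at the start; "moment": the same for the moment, N m; "grip_width": finger opening in mm; "finger_force": force on a finger pad.
Only numpy, scipy, OpenCV 4.12 (cv2) and the standard library are available. Lean on these libraries where they do the work, as an engineer would, in place of code of your own. Each camera call takes 0.05 s, during which the arm holds its last target. There are 200 camera calls.

## Working session

There is one attempt and no reset: what is moved stays moved. The work goes in short steps, Python scripts to look and compute and a tool call to move; the robot and the scene stay as the last step left them, time stands still between calls to the robot, and variables do not carry over. Pictures are saved under pics/ and viewed, at most 10 in all, crops included, and the job is handed in when it is done.

Besides the shell and the picture viewer there is one more tool, called after "Request:" as name(argument=value, ...) on one line, values as JSON. apply_moves: Moves the arm, as the interface text tells. Its arguments: {"type":"object","properties":{"motion":{"type":"string"},"fingers":{"type":"number"}},"required":["motion"]}

```bash
mkdir -p pics; ls
python3 - <<'E'
from plant import bot
import cv2,numpy as np
o=bot.get_obs();print(o)
ims=[]
for n in("scene","top"):
    c=bot.capture(n);ims.append(c["img"]);print(n,c["fx"],c["cx"],c["cy"],c["D"],np.round(c["world_from_camera"],3).tolist())
    for t in("press","catch_plate","shuttle","puck","bar_face","catch_nose"):
        r=bot.cut_out(c,t);print(t,[(round(float(d["p"]),2),d["point"],int(d["pixels"].sum())) for d in r])
    cv2.imwrite(f"pics/{n}0.png",cv2.resize(c["img"],(800,600)))
E
```

```text
pics
{'time': 0.0, 'joint_positions': array([ 9.93986347e-01,  3.42729580e-01,  1.52500222e+00, -4.43724652e-06,
        1.27541369e+00, -1.46000270e-01]), 'dq': array([ 0.0010957 ,  0.00187699, -0.00041818,  0.00127033, -0.00053338,
       -0.00024037]), 'tau': array([-1.02207236e-03, -4.31235266e+01, -2.44216704e+01,  7.16417818e-02,
        5.61717991e-02, -1.15198509e-04]), 'tool_pos': array([219.00110123, 476.69473453, 226.04657761]), 'tcp_rot': array([-3.14005572e+00, -2.21712197e-04,  2.71078407e+00]), 'contact_force': array([-1.34810787, -0.34272542,  0.2771521 ]), 'moment': array([ 0.04391648, -0.03883218,  0.01000593]), 'finger_force': 0.0, 'grip_width': 91.7370296695407}
scene 471.87810242821325 251.87320980221946 187.60068306014216 [-0.18654459  0.          0.          0.          0.        ] [[-0.52, 0.706, -0.48, 1196.87], [0.854, 0.44, -0.277, 450.035], [0.015, -0.554, -0.832, 1159.427], [0.0, 0.0, 0.0, 1.0]]
press [(0.78, [219.4, 177.1], 9146)]
catch_plate [(0.75, [220.1, 179.0], 8292), (0.69, [238.1, 162.9], 184), (0.65, [275.8, 198.8], 573)]
shuttle [(0.89, [248.6, 175.4], 1546)]
puck [(0.68, [155.5, 184.4], 168), (0.68, [275.3, 197.1], 575), (0.6, [186.6, 232.8], 209), (0.56, [240.4, 163.5], 161)]
bar_face [(0.77, [248.0, 177.0], 1498)]
catch_nose [(0.82, [276.0, 197.1], 630), (0.56, [279.3, 158.7], 723)]
top 409.1809897450246 255.11831211889302 191.0837371454753 [0.020847 0.       0.       0.       0.      ] [[0.026, -0.994, 0.108, 494.004], [-0.999, -0.023, 0.035, 88.402], [-0.033, -0.109, -0.994, 967.893], [0.0, 0.0, 0.0, 1.0]]
press [(0.88, [323.6, 203.0], 12390), (0.56, [381.3, 228.4], 953)]
catch_plate [(0.64, [250.9, 212.9], 1136)]
shuttle [(0.92, [286.1, 223.9], 2313)]
puck [(0.84, [315.1, 124.1], 295), (0.82, [303.4, 224.9], 283), (0.77, [387.4, 164.2], 293), (0.66, [367.1, 267.1], 295)]
bar_face [(0.9, [288.5, 225.7], 2379)]
catch_nose []
```

View pics/top0.png

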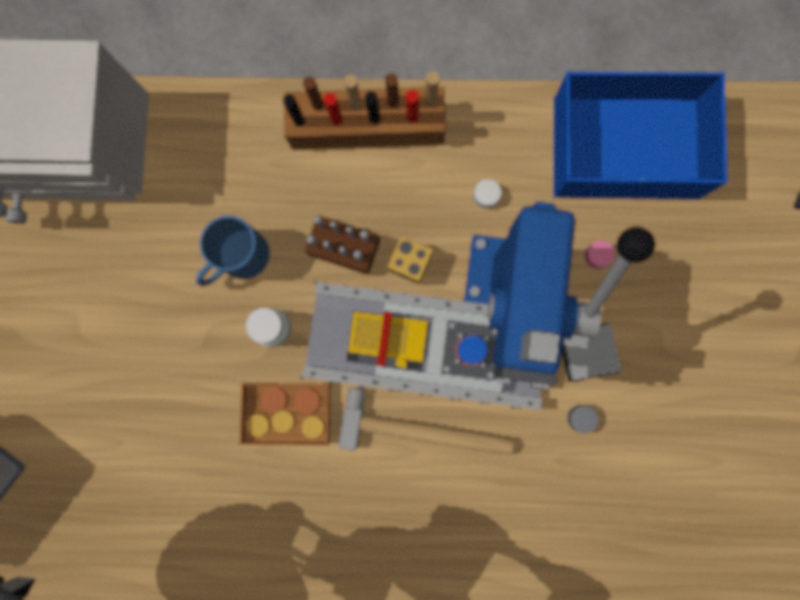

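View pics/scene0.png

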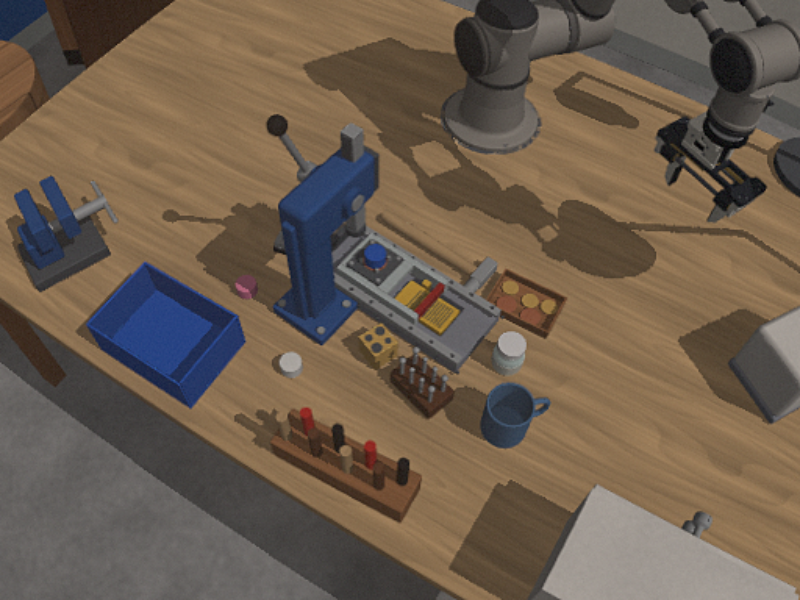

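The top view shows the slide running to the right (world -y). The red bar is at about (385,338), the yellow plate at 350–428, the nose at about (402,362) and the blue pad on the die at (472,348). The pink (600,254), white (487,193) and grey (585,418) cylinders are look-alikes off the die; only (472,348) is blue and stands between the pins. Next is the press pose, from colours and depth.

```bash
cat > h.py <<'E'
from plant import bot
import cv2,numpy as np
def cloud(c,T=None):
    T=c["world_from_camera"] if T is None else T
    K=np.array([[c["fx"],0,c["cx"]],[0,c["fy"],c["cy"]],[0,0,1]])
    v,u=np.mgrid[:384,:512]
    n=cv2.undistortPoints(np.stack([u,v],-1).reshape(-1,1,2).astype(float),K,np.array(c["D"])).reshape(384,512,2)
    z=c["range_z"]; P=np.dstack([n*z[...,None],z])
    return P@T[:3,:3].T+T[:3,3], n
def atz(n,T,z):
    d=n@T[:2,:2].T if 0 else np.dstack([n,np.ones(n.shape[:2])])@T[:3,:3].T
    return T[:3,3]+d*((z-T[2,3])/d[...,2])[...,None]
E
python3 - <<'E'
from h import *
for name in("top","scene"):
    c=bot.capture(name);T=c["world_from_camera"];W,n=cloud(c)
    hsv=cv2.cvtColor(c["img"],cv2.COLOR_BGR2HSV);H,S,V=cv2.split(hsv)
    s=bot.cut_out(c,"shuttle")[0]["pixels"]
    box=cv2.dilate(s.astype(np.uint8),np.ones((61,61)))>0
    def comp(m,seed=None):
        k,l,st,ce=cv2.connectedComponentsWithStats(m.astype(np.uint8));return l,st,ce
    red=box&((H<6)|(H>172))&(S>150)&(V>60)
    yel=box&(H>20)&(H<34)&(S>170)&(V>60)
    blu=box&(H>100)&(H<120)&(S>150)
    for nm,m,z in(("red",red,56),("yel",yel,33),("blu",blu,89.5)):
        l,st,ce=comp(m)
        for i in range(1,len(st)):
            if st[i,4]<60: continue
            mm=l==i;P=atz(n,T,z)[mm];r=cv2.minAreaRect(P[:,:2].astype(np.float32))
            print(name,nm,st[i].tolist(),"depth med",np.median(W[mm],0).round(1),"plane rect",np.round(r[0],1),np.round(r[1],1),round(r[2],1), "zpct",np.percentile(W[mm][:,2],[10,90]).round(1))
    cv2.imwrite(f"pics/{name}1.png",cv2.resize(c["img"][150:270,170:380] if name=="top" else c["img"][130:250,170:380],(800,457),interpolation=cv2.INTER_CUBIC))
E
```

```text
top red [242, 200, 9, 34, 104] depth med [532.3 140.1  55.6] plane rect [535.7 140.1] [ 9.7 73.7] 84.0 zpct [53.4 57.4]
top yel [224, 200, 21, 27, 449] depth med [543.7 170.1  32.6] plane rect [543.1 169.6] [41.1 58.3] 83.9 zpct [30.4 34.7]
top yel [248, 204, 26, 31, 595] depth med [534.2 108.5  32.6] plane rect [531.2 108.3] [50.6 69.6] 83.4 zpct [30.5 35.4]
top blu [299, 167, 52, 71, 1955] depth med [564.3  -7.7 308. ] plane rect [570.  -28.1] [154.  103.3] 3.5 zpct [ 24.1 312.1]
top blu [294, 215, 18, 17, 242] depth med [523.   16.5  88.7] plane rect [523.3  16.6] [34.1 36.3] 1.4 zpct [87.  90.7]
scene red [266, 181, 18, 21, 126] depth med [535.4 143.   56.2] plane rect [535.4 143.4] [15.6 76.5] 83.7 zpct [44.1 59.1]
scene blu [233, 156, 14, 16, 148] depth med [524.6  20.9  89.6] plane rect [526.6  22.5] [51.3 37.4] 45.5 zpct [75.7 92.8]
```

View pics/top1.png

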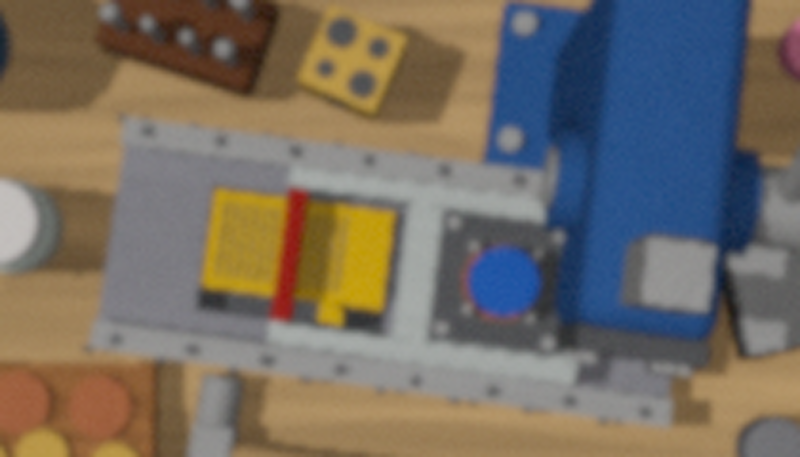

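Bar and puck positions give the press axes: y = (0.101, 0.995) in world, bar face at press y ≈ 35, and a plate centre offset of +4.4 mm (5 expected). The pad-to-bar distance is 124 mm, as expected. I'll turn the tool so its x axis lies along press +y, closing the fingers as it turns.

Request:
apply_moves(motion="0 0 0 8.9; 0 0 0 8.9; 0 0 0 8.9; 0 0 0 8.9; 0 0 0 8.9; 0 0 0 8.9; 0 0 0 8.9; 0 0 0 8.9", fingers=-1)

```text
time: 1.9
tool_pos: [219.2, 477.1, 226.8]
tcp_rot: [3.142, -0.0, 1.463]
contact_force: [-0.3, 0.2, 0.4]
grip_width: 16.5
finger_force: 0.0
```

Request:
apply_moves(motion="-0.0342 0.0445 0 0; -0.0342 0.0445 0 0; -0.0342 0.0445 0 0; -0.0342 0.0445 0 0; -0.0342 0.0445 0 0; -0.0342 0.0445 0 0; -0.0342 0.0445 0 0; -0.0342 0.0445 0 0")

```text
time: 2.9
tool_pos: [546.5, 167.0, 226.8]
tcp_rot: [3.141, -0.0, 1.468]
contact_force: [-0.1, 0.3, 0.7]
grip_width: 0.1
finger_force: 0.0
```

Run:
```python
from h import *
from scipy.spatial.transform import Rotation as R
o=bot.get_obs();c=bot.capture("wrist")
T=np.eye(4);T[:3,:3]=R.from_euler("xyz",o["tcp_rot"]).as_matrix();T[:3,3]=o["tool_pos"]
T=T@c["mount"];W,n=cloud(c,T)
H,S,V=cv2.split(cv2.cvtColor(c["img"],cv2.COLOR_BGR2HSV))
print(o["tool_pos"],T.round(2).tolist())
for nm,m,z in(("red",((H<6)|(H>172))&(S>150)&(V>50),56),("yel",(H>20)&(H<34)&(S>170)&(V>50),33)):
    k,l,st,ce=cv2.connectedComponentsWithStats(m.astype(np.uint8))
    for i in range(1,k):
        if st[i,4]<150: continue
        mm=l==i;r=cv2.minAreaRect(atz(n,T,z)[mm][:,:2].astype(np.float32))
        print(nm,st[i].tolist(),np.median(W[mm],0).round(1),np.round(r[0],1),np.round(r[1],1),round(r[2],1),np.percentile(W[mm][:,2],[10,90]).round(1))
        print(cv2.boxPoints(r).round(1).tolist())
cv2.imwrite("pics/w1.png",c["img"])
```

```text
[546.52937451 166.97049868 226.84085424] [[0.99, -0.1, -0.03, 553.68], [-0.1, -0.96, -0.27, 242.69], [0.0, 0.28, -0.96, 385.25], [0.0, 0.0, 0.0, 1.0]]
red [215, 195, 72, 16, 900] [535.5 143.4  56.1] [536.2 143.2] [16.8 76.3] 84.1 [53.9 57.2]
[[497.29998779296875, 138.8000030517578], [573.2999877929688, 130.89999389648438], [575.0, 147.60000610351562], [499.1000061035156, 155.5]]
yel [229, 153, 53, 40, 630] [546.9 181.8  33.3] [544.1 170.1] [44.3 57.9] 84.1 [32.3 34.3]
[[513.0999755859375, 151.10000610351562], [570.5999755859375, 145.10000610351562], [575.2000122070312, 189.1999969482422], [517.5999755859375, 195.1999969482422]]
yel [220, 212, 61, 25, 572] [525.1 107.3  33.4] [531.3 109.8] [27.5 70.7] 86.9 [32.3 43.1]
[[495.29998779296875, 98.0], [565.9000244140625, 94.0999984741211], [567.4000244140625, 121.5999984741211], [496.79998779296875, 125.4000015258789]]
```

View pics/w1.png

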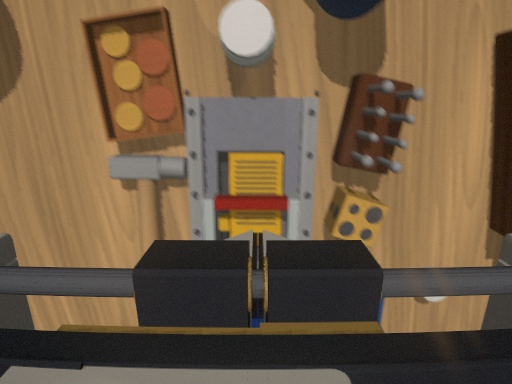

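The wrist view shows the fingertips over the +y end of the plate, behind the red bar (251,203), with the free plate at (229–282, 153–192). The bar face is at world y ≈ 148 and the plate's end at ≈ 191. I'll shift +3 mm in tool x and −3 mm in tool y, then go down to just above the plate.

Request:
apply_moves(motion="0.003 -0.003 0.04 0; 0 0 0.04 0; 0 0 0.04 0; 0 0 0.03 0; 0 0 0.02 0; 0 0 0.01 0; 0 0 0 0")

```text
time: 3.82
tool_pos: [542.4, 171.8, 46.5]
tcp_rot: [-3.141, 0.0, 1.468]
contact_force: [0.4, 0.2, 1.2]
grip_width: 0.2
finger_force: 0.0
```

Request:
apply_moves(motion="0 0 0.008 0; 0 0 0.006 0; 0 0 0.003 0; 0 0 0.003 0; 0 0 0 0")

```text
time: 4.45
tool_pos: [543.0, 171.8, 27.4]
tcp_rot: [3.141, -0.0, 1.468]
contact_force: [-1.3, 0.8, 7.4]
grip_width: 0.3
finger_force: 3.4
```

Request:
apply_moves(motion="0 0 0.002 0; 0 0 0.002 0; 0 0 0.001 0; 0 0 0 0; 0 0 0 0")

```text
time: 5.08
tool_pos: [543.0, 171.8, 22.9]
tcp_rot: [3.14, -0.0, 1.468]
contact_force: [-2.9, 0.0, 9.3]
grip_width: 0.6
finger_force: 4.4
```

Request:
apply_moves(motion="-0.004 0 0 0; -0.004 0 0 0; -0.004 0 0 0; -0.004 0 0 0; -0.004 0 0 0; -0.004 0 0 0; -0.004 0 0 0; 0 0 0 0")

```text
time: 6.08
tool_pos: [541.6, 145.6, 23.5]
tcp_rot: [3.137, -0.003, 1.468]
contact_force: [-0.6, 7.4, 8.2]
grip_width: 0.4
finger_force: 4.9
```

Request:
apply_moves(motion="-0.004 0 0.0005 0; -0.004 0 0 0; -0.004 0 0 0; -0.004 0 0 0; -0.003 0 0 0; -0.003 0 0 0; 0 0 0 0")

```text
time: 6.95
tool_pos: [539.8, 124.3, 23.5]
tcp_rot: [3.136, -0.004, 1.467]
contact_force: [0.4, 10.3, 11.9]
grip_width: 0.3
finger_force: 6.3
```

Request:
apply_moves(motion="-0.003 0 0 0; -0.003 0 0 0; -0.002 0 0 0; -0.002 0 0 0; 0 0 0 0")

```text
time: 7.58
tool_pos: [538.8, 114.5, 23.4]
tcp_rot: [3.136, -0.004, 1.467]
contact_force: [1.0, 11.4, 12.2]
grip_width: 0.5
finger_force: 6.7
```

Request:
apply_moves(motion="-0.001 0 0 0; -0.001 0 0 0; -0.001 0 0 0; -0.001 0 0 0; 0 0 0 0")

```text
time: 8.2
tool_pos: [538.6, 112.8, 23.5]
tcp_rot: [3.135, -0.007, 1.467]
contact_force: [1.0, 23.1, 10.7]
grip_width: 0.4
finger_force: 13.3
```

Only 1.7 of 4 mm moved and the force rose to 23 N, so the shuttle is on its end stop. I'll ease off and lift.

Request:
apply_moves(motion="0.003 0 0 0; 0.004 0 0 0; 0 0 -0.01 0; 0 0 -0.02 0; 0 0 -0.04 0; 0 0 -0.05 0; 0.04 0 -0.04 0; 0.03 0 0 0")

```text
time: 9.2
tool_pos: [546.0, 185.9, 185.3]
tcp_rot: [3.134, -0.003, 1.468]
contact_force: [0.2, 0.5, -0.1]
grip_width: 0.5
finger_force: 0.0
```

Run:
```python
from h import *
o=bot.get_obs();print(o["time"],o["tool_pos"],o["contact_force"])
for name in("top","scene"):
    c=bot.capture(name);T=c["world_from_camera"];W,n=cloud(c)
    H,S,V=cv2.split(cv2.cvtColor(c["img"],cv2.COLOR_BGR2HSV))
    ok=(abs(W[...,0]-530)<60)&(abs(W[...,1]-80)<130)
    for nm,m in(("red",((H<6)|(H>172))&(S>150)&(V>50)),("yel",(H>20)&(H<34)&(S>170)&(V>50)),("blu",(H>100)&(H<120)&(S>150)&(W[...,2]<100))):
        mm=m&ok
        if mm.sum()>20:print(name,nm,mm.sum(),np.median(W[mm],0).round(1),np.percentile(W[mm],[3,97],axis=0).round(1).tolist())
    a=c["img"][130:270,150:370];cv2.imwrite(f"pics/{name}2.png",cv2.resize(a,(800,509),interpolation=cv2.INTER_CUBIC))
```

```text
9.2 [545.96247429 185.94969797 185.31507222] [ 0.24415445  0.45526545 -0.140345  ]
top red 95 [524.5  96.3  55.6] [[494.0, 88.4, 52.5], [566.9, 103.0, 967.9]]
top yel 526 [538.1 119.1  32.6] [[502.1, 84.2, 29.3], [565.5, 141.4, 43.4]]
scene red 99 [536.1  98.6  55. ] [[508.9, 90.4, 40.6], [566.8, 103.9, 59.6]]
scene yel 65 [547.7 146.7  32.8] [[509.9, 102.2, 25.5], [572.8, 191.6, 36.7]]
scene blu 98 [524.2 -21.6  89.9] [[506.9, -40.9, 70.3], [537.3, -8.9, 94.2]]
```

View pics/scene2.png

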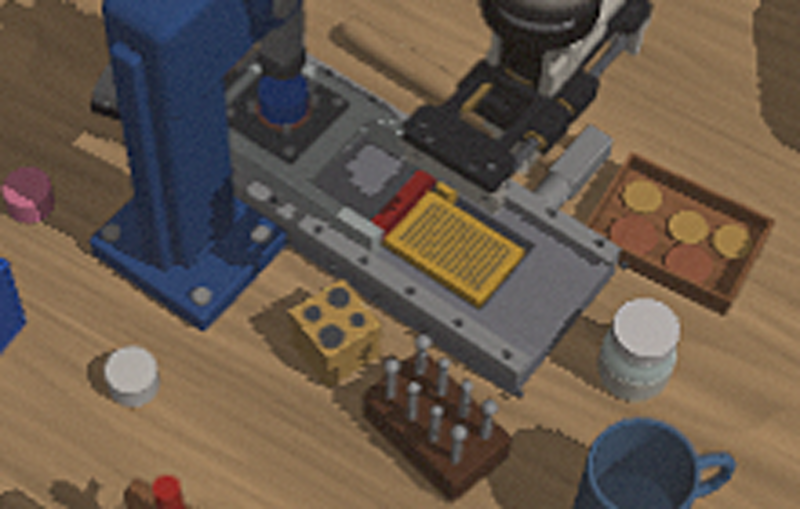

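View pics/top2.png

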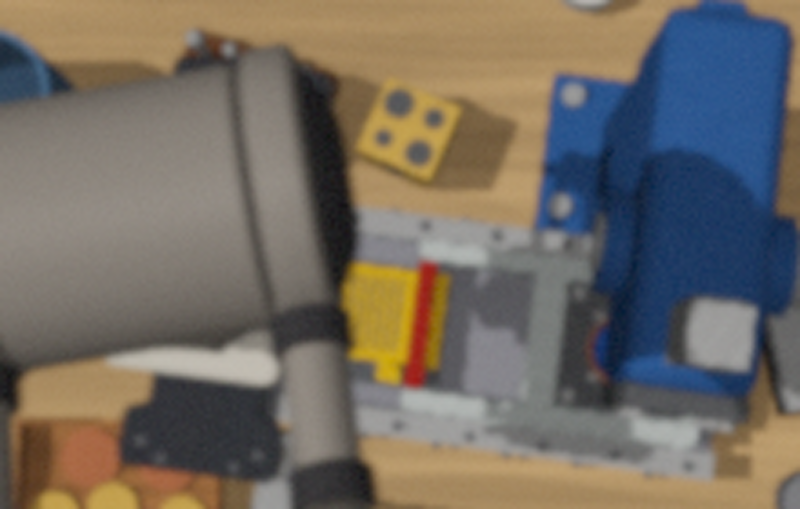

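The scene view shows the bar at (405,203) with the nose sprung up behind it at (445,192), and the pad standing on the die under the ram at (285,98). The top view agrees: the nose at (388,370) is on the +y side of the bar at (422,325). The plate is back at 32.7 mm, and the bar moved about 44 mm, which puts its face at about −9.5 mm.

```bash
python3 -c "
from plant import bot
print(bot.close_job())"
```

```text
the job is handed in; nothing more can be done
None
```

The shuttle is home on its end stop, the catch has sprung up behind the red bar, the blue pad is still on the die, and the job was handed in at 9.2 s on the robot's clock; no verdict came back.

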